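# Press the sample lids home and stack the containers for collection

### The arm

A 6-joint arm with a two-finger parallel gripper is mounted at the origin on the work surface. World frame = base frame: x ahead of the robot, y to its left, z up, the work surface at z = 0. Lengths are in mm, angles in rad, forces in N, time in s.
With the tool pointing down it reaches from about 400 to 925 mm from the base axis. Payload 12.5 kg.
Tool frame: the origin (TCP) lies midway between the tips of the shut fingers; the grasp point (between the pads) lies 19 mm behind it; z points along the fingers, y is the line along which they close (so a half turn about z gives the same grasp; the last joint's range is limited). The gripper opens to 95 mm and grips with 3 to 60 N. Pads are 20 mm wide; open, the fingers measure 119 mm over their backs; the gripper's body (75 mm by 180 mm) begins 59 mm behind the grasp point.
Start: joints at [1.101, 0.491, 1.559, -0, 1.092, -0.106], TCP at [222.377, 584.119, 214.661] pointing down, gripper open.
Joint ranges: [-3.1, 3.1], [-0.84, 2.19], [0.05, 2.79], [-1.13, 4.28], [0.06, 2.93], [-2.69, 2.69]. Speed limits (rad/s): [2.22, 2.22, 2.79, 3.14, 3.14, 3.14].

### API

Orientations are given as [roll, pitch, yaw] about the fixed x, y, z axes, in that order (R = Rz(yaw) Ry(pitch) Rx(roll)).
In Python, from cell import env gives the robot as it stands.
- The arm moves only by the tool carry_out, never from a script. Its argument "series" is a list of rows, each a list of 4 numbers: the shift along the world's x, y, z normalised to -1 to 1, where 1 is 5 cm, then the turn about the world's z normalised to -1 to 1, where 1 is 6 degrees. In form: [[x, y, z, turn], ...]. A call has exactly 5 rows; each row shifts and turns the commanded pose from where the row before left it; what a row does not reach is not made up. A row lasts 1/10 s, in which the tool goes at most 50 mm and 8.59 degrees, less where a joint would pass 70% of its speed; a pose out of reach is approached as far as the arm can. A call with a number of a shift or a turn outside -1 to 1 is refused whole. A call with a gripper value outside its range is refused whole. "fingers" is the closure, from -1 (fully open) to 1 (shut), set as the call begins (left out, the last holds). The fingers move at their own pace and stop on an object; the grip force is fixed at half the most. Time passes only in rows, so rows that do not move let the fingers close, or fill a call up. It gives the time, the measured TCP pose, the force, the opening and the grip force at its end, in the units of the state.
- env.state(): the state, without advancing time (a new reading comes with each control period).
- env.read_camera(name): name is "scene" or "top" or "wrist"; returns the picture (400x640x3 uint8, red, green, blue); there is no depth.
- env.calibration(name): a dict with "K" (3x3 intrinsics, pixels), "dist" ([k1, k2, p1, p2, k3] as OpenCV has them; the pictures are not rectified), "pose" (4x4, takes a point from camera to world coordinates). Camera axes: x right, y down, z forward; pixel columns grow to the right and rows downward; lengths in mm; the calibration is good to about 2 mm. A picture is of the moment at which its call begins: read the wrist's pose just before it. calibration takes no time and is no camera call; for the wrist camera it gives the pose at the moment of the call.
- env.job_done(): hands the job in; it is judged then, once.
Trained networks look in the newest picture that a camera, given by its name, has taken for a name from the list of things; names that differ only in an ending like _2 or _b are one class to them, and where a whole thing is asked for, a point or a joint stands for the part that bears it (a point fixed in the world has none). Each returns a list of dicts, best first, with "conf" (0 to 1); they miss things now and then, are a little off and sometimes report something else, mostly with a low value. They report only what shows in the picture. A call takes as long as a camera call. They do not tell look-alikes from the thing itself.
- env.look_for(camera, label): "position" ([row, column] as shares, 0 to 1, of the picture: columns of its width, rows of its height, amid what is visible of it).
The state is a dict: "t": time; "joints": joint angles; "qvel": joint speeds; "tau": joint torques, N m; "eef_pos": TCP position; "tcp_rot": TCP orientation; "ft_force": force on the tool from outside, world axes, zero at the start; "moment": the same for the moment, N m; "opening": opening from 0.0 (shut) to 1.0 (fully open); "grip_force": force on a finger pad.
Only numpy, scipy, OpenCV 4.12 (cv2) and the standard library are available. Lean on these libraries where they do the work, as an engineer would, in place of code of your own. Each camera call takes 0.05 s, during which the arm holds its last target. There are 200 camera calls.

### The job

The lids of the two wide white tubs and the slim white pot are only part-way on: before moving any of the three containers, press every lid straight down until it is fully home. Then slide the free tub along the bench, without lifting it, until it touches the tub that stands in the steel corner stop, which must stay in its corner. Finally stand the slim pot on top as a little pyramid, upright and centred over the join so that it rests on both tub lids, tipping nothing over and leaving everything else on the bench where it is.

Things in the scene. Friction and masses are not known exactly. Their poses are not given: they have to be found in the camera images.
- tub_a: wide white sample tub with a push-on lid, 96 mm across, the first of two; body 62 mm high plus a flat lid plate 94 mm across and 8 mm thick, so 70 mm high overall once the lid is home. Too wide to grasp. Origin: centre of its underside, z up. Weighs about 0.4 kg. It is one of a like pair: either may be the one standing in the corner stop
- tub_b: wide white sample tub with a push-on lid, 96 mm across, the second of two; body 62 mm high plus a flat lid plate 94 mm across and 8 mm thick, so 70 mm high overall once the lid is home. Too wide to grasp. Origin: centre of its underside, z up. Weighs about 0.4 kg. It is one of a like pair: either may be the one standing in the corner stop
- pot: slim white sample pot with a push-on lid, 60 mm across; body 80 mm high plus a flat lid plate 58 mm across and 10 mm thick, so 90 mm high once the lid is home. Origin: centre of its underside, z up. About 0.25 kg; grasp its body, not its lid
- tub_a_lid (a joint): how far the lid of tub_a has been pushed on, m: 0 = 12 mm proud, 0.012 = fully home (lid plate down on the body's rim). It starts 5 to 10 mm proud, the dark seal showing under it, takes about 10 N to push down and stays where it is left
- tub_b_lid (a joint): how far the lid of tub_b has been pushed on, m: 0 = 12 mm proud, 0.012 = fully home (lid plate down on the body's rim). It starts 5 to 10 mm proud, the dark seal showing under it, takes about 10 N to push down and stays where it is left
- pot_lid (a joint): how far the lid of the pot has been pushed on, m: 0 = 12 mm proud, 0.012 = fully home (lid plate down on the body's rim). It starts 5 to 10 mm proud, the dark seal showing under it, takes about 10 N to push down and stays where it is left
- tub_a_lidtop (a point): centre of the upper face of the lid of tub_a; moves down with the lid
- tub_b_lidtop (a point): centre of the upper face of the lid of tub_b; moves down with the lid
- pot_lidtop (a point): centre of the upper face of the lid of pot; moves down with the lid
- corner: fixed steel corner stop on the bench: two walls 94 mm long, 8 mm thick, 30 mm high at right angles, each with a 3 mm high, 20 mm wide foot on its outer side. Origin: the bench point under the middle of the tub that stands in it; the walls' inner faces lie 51 mm from it on its own +x and -y sides; the +y and -x sides are open, and the other tub starts on the +y side.
- dish: bystander: flat clear culture dish, 62 mm across, 14 mm high; origin centre of underside
- jar: bystander: low white jar with a black cap, 44 mm across, 45 mm high; origin centre of underside
- bottle: bystander: amber bottle, 48 mm across, 105 mm high; origin centre of underside
- slidebox: bystander: blue slide box, 85 x 100 x 30 mm high; origin centre of underside. Besides the listed things only fixed equipment stands towards the edges of the bench (tube rack, yellow waste bin, tip box, glove box, microscope), at least 60 mm clear of the three containers
- spatula: bystander: steel spatula lying flat, 170 mm long along its x; origin on the bench under its middle
There are look-alikes about, which are no part of the job. What is shaped like the pot but yellow is not meant. What is shaped like the tub_a but blue is not meant.

How it is judged (in metres and radians):
On the way, in this order (a step that is already met when the one before it is completed fails the run):
1. all three lids are pressed home (within 1.5 mm) while the containers still stand where they started (within 30 mm) (value of joint each of tub_a_lid, tub_b_lid, pot_lid above 0.0105 m and distance of each of tub_a, tub_b, pot from where it was at the start of the episode below 0.03 m), for 0.2 s.
2. the free tub has been slid up to the tub in the corner: centres less than 104 mm apart (gap under 8 mm), one tub within 20 mm of its place in the corner (horizontal distance between tub_a and tub_b below 0.104 m and horizontal distance between any of tub_a, tub_b and corner below 0.02 m), for 0.2 s.
At the end, for the whole second after the job is handed in: All three lids home within 1.5 mm; both tubs upright on the bench, centres less than 104 mm apart, one of them within 20 mm of the corner stop's origin; the slim pot upright (within 0.08 rad), at rest on both tub lids, its centre less than 60 mm from the centre of each tub (all of step 2 and value of joint each of tub_a_lid, tub_b_lid, pot_lid above 0.0105 m and horizontal distance between pot and tub_a below 0.06 m and horizontal distance between pot and tub_b below 0.06 m and contact force between pot and tub_a above 0.2 N and contact force between pot and tub_b above 0.2 N and angle between each of tub_a, tub_b, pot's own z axis and vertical below 0.08 rad and height (world z) of pot between 0.064 and 0.076 m and height (world z) of each of tub_a, tub_b below 0.006 m and linear speed of each of tub_a, tub_b, pot below 0.02 m/s); the robot touches nothing.
It fails at once if a bystander is moved more than 30 mm (distance of any of dish, bottle, slidebox, spatula, jar from where it was at the start of the episode above 0.03 m).
It fails at once if a tub or the pot is tipped over (more than 0.6 rad) (angle between any of tub_a, tub_b, pot's own z axis and vertical above 0.6 rad).
It fails at once if a tub is lifted more than 20 mm off the bench (height (world z) of any of tub_a, tub_b above 0.02 m).
It also fails if it takes over 70 s, if anything falls off the work surface, if the arm or the gripper's body presses on something with over 40 N, if the wrist force passes 120 N, or if a joint passes its speed limit or range.

## Working session

There is one attempt and no reset: what is moved stays moved. The work goes in short steps, Python scripts to look and compute and a tool call to move; the robot and the scene stay as the last step left them, time stands still between calls to the robot, and variables do not carry over. Pictures are saved under pics/ and viewed, at most 10 in all, crops included, and the job is handed in when it is done.

Besides the shell and the picture viewer there is one more tool, called after "Call:" by a JSON object that holds its "fn" and its "kwargs", one argument or row to a line. carry_out: Moves the arm, as the interface text tells. Its arguments: {"type":"object","properties":{"series":{"type":"array","items":{"type":"array","items":{"type":"number","minimum":-1,"maximum":1}}},"fingers":{"type":"number"}},"required":["series"]}

```bash
mkdir -p pics; ls
cat > h.py <<'E'
import numpy as np, cv2
from cell import env
def ray(cam,uv,cal=None):
    c=cal or env.calibration(cam)
    K=np.array(c['K'],float);d=np.array(c['dist'],float);T=np.array(c['pose'],float)
    p=cv2.undistortPoints(np.array(uv,float).reshape(-1,1,2),K,d).reshape(-1,2)
    v=np.c_[p,np.ones(len(p))]@T[:3,:3].T
    return T[:3,3],v
def onz(cam,uv,z,cal=None):
    o,v=ray(cam,uv,cal); z=np.broadcast_to(z,len(v))
    return o+v*((z-o[2])/v[:,2])[:,None]
def proj(cam,P,cal=None):
    c=cal or env.calibration(cam)
    T=np.linalg.inv(np.array(c['pose'],float))
    return cv2.projectPoints(np.array(P,float).reshape(-1,1,3),cv2.Rodrigues(T[:3,:3])[0],T[:3,3],np.array(c['K'],float),np.array(c['dist'],float))[0].reshape(-1,2)
def shot(cam,name=None):
    im=np.array(env.read_camera(cam))
    if name: cv2.imwrite('pics/'+name,im[:,:,::-1])
    return im
E
python3 - <<'E'
from h import *
for c in ['top','scene']:
    shot(c,c+'0.png')
    print(c,np.round(env.calibration(c)['pose'],2).tolist(),np.round(env.calibration(c)['K'],0).tolist())
    for l in ['tub_a','pot','corner','dish','jar','bottle','slidebox','spatula']:
        r=env.look_for(c,l)
        print(l,[(round(d['position'][1]*640),round(d['position'][0]*400),round(d['conf'],2)) for d in r])
s=env.state();print(s['tcp_rot'],s['ft_force'],s['opening'],s['t'])
E
```

```text
pics
top [[-0.0, -0.99, 0.15, 389.44], [-1.0, 0.0, -0.0, -41.01], [0.0, -0.15, -0.99, 1323.5], [0.0, 0.0, 0.0, 1.0]] [[507.0, 0.0, 319.0], [0.0, 507.0, 206.0], [0.0, 0.0, 1.0]]
tub_a [(252, 204, 0.92), (327, 220, 0.65), (186, 181, 0.59)]
pot [(476, 242, 0.87), (419, 293, 0.79), (434, 249, 0.64), (326, 222, 0.3)]
corner [(250, 207, 0.46), (328, 223, 0.2)]
dish [(372, 282, 0.86), (327, 222, 0.3)]
jar [(320, 281, 0.57)]
bottle [(375, 154, 0.7)]
slidebox [(314, 135, 0.81)]
spatula [(176, 309, 0.59)]
scene [[0.71, 0.37, -0.59, 1114.59], [0.7, -0.39, 0.6, -642.94], [-0.01, -0.84, -0.54, 622.78], [0.0, 0.0, 0.0, 1.0]] [[381.0, 0.0, 327.0], [0.0, 381.0, 194.0], [0.0, 0.0, 1.0]]
tub_a [(435, 173, 0.93), (383, 193, 0.79), (326, 212, 0.77)]
pot [(209, 214, 0.64), (183, 271, 0.63), (222, 246, 0.6)]
corner [(325, 235, 0.71)]
dish [(265, 217, 0.56)]
jar [(290, 195, 0.51)]
bottle [(353, 274, 0.69)]
slidebox [(409, 256, 0.68)]
spatula [(359, 151, 0.53)]
[ 3.14149447e+00 -9.12352901e-06  2.77778659e+00] [-1.3661706  -0.27725634  0.06367777] 0.9986535572178723 0.9
```

View pics/top0.png

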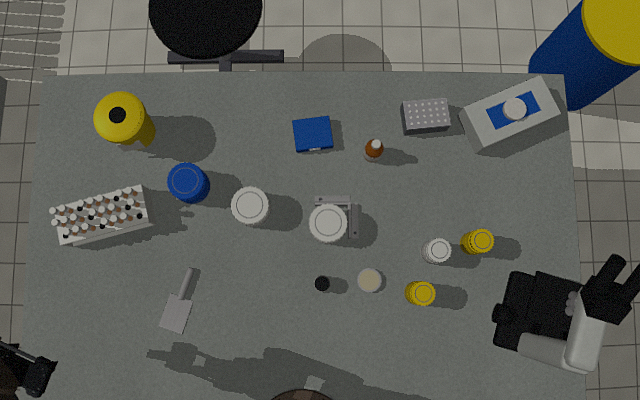

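View pics/scene0.png

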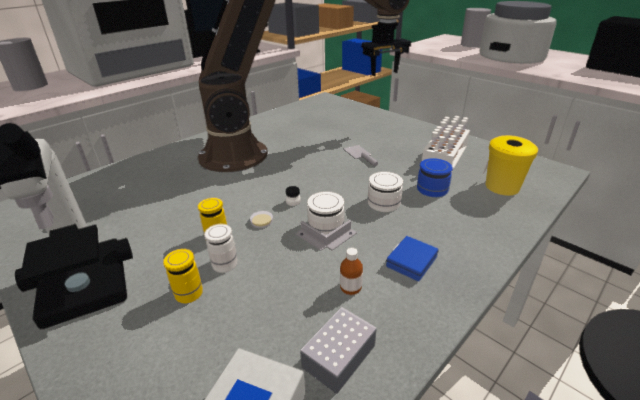

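Top view: the white tubs are at (250,205), free, and (327,222), in the corner stop. The blue look-alike tub is at (187,182). The white pot is at (436,250), with yellow look-alikes at (477,241) and (420,293). I'll take the white ones because the task says white, and confirm in one enlarged crop with fits overlaid.

Run:
```python
from h import *
im=cv2.imread('pics/top0.png'); cal=env.calibration('top')
hsv=cv2.cvtColor(im,cv2.COLOR_BGR2HSV)
big=cv2.resize(im[170:310,215:475],None,fx=3,fy=3,interpolation=cv2.INTER_CUBIC)
for n,(u,v),z,R in [('free',(250,205),77,47),('corn',(327,222),77,47),('pot',(436,250),97,29)]:
    w=28
    m=((hsv[...,2]>150)&(hsv[...,1]<60)).astype(np.uint8)
    k=np.zeros_like(m);k[v-w:v+w,u-w:u+w]=1
    m=cv2.morphologyEx(m*k,cv2.MORPH_CLOSE,np.ones((3,3)))
    nn,lab,st,ce=cv2.connectedComponentsWithStats(m)
    i=1+np.argmax(st[1:,4]); ys,xs=np.where(lab==i)
    c=onz('top',[ce[i]],z,cal)[0]
    # bbox
    print(n,st[i],ce[i].round(1),'@ztop',c.round(1), 'xy ext', [onz('top',[p],z,cal)[0][:2].round(0).tolist() for p in [(st[i][0],v),(st[i][0]+st[i][2],v),(u,st[i][1]),(u,st[i][1]+st[i][3])]])
    t=np.linspace(0,2*np.pi,60)
    P=np.c_[c[0]+R*np.cos(t),c[1]+R*np.sin(t),np.full(60,z)]
    q=(proj('top',P,cal)-[215,170])*3
    cv2.polylines(big,[q.astype(int).reshape(-1,1,2).astype(np.int32)],True,(0,0,255),1)
cv2.imwrite('pics/crop1.png',big)
for l,p in [('dish',(372,282)),('jar',(320,281)),('bottle',(375,154)),('box',(314,135)),('blue',(187,182)),('y1',(477,241)),('y2',(420,293))]:
    print(l,onz('top',[p],{'dish':10,'jar':40,'bottle':60,'box':25,'blue':60,'y1':70,'y2':70}[l],cal)[0].round(0))
print('wrist',np.round(env.calibration('wrist')['pose'],2).tolist(),np.round(env.calibration('wrist')['K'],0).tolist(), env.state()['eef_pos'])
```

```text
free [ 231  187   37   36 1034] [249.  204.7] @ztop [583.7 129.1  77. ] xy ext [[583.0, 174.0], [583.0, 82.0], [629.0, 127.0], [538.0, 126.0]]
corn [ 310  204   37   37 1043] [327.6 222.5] @ztop [538.7 -66.4  77. ] xy ext [[540.0, -23.0], [540.0, -114.0], [585.0, -65.0], [493.0, -65.0]]
pot [428 238  23  24 416] [438.9 249.8] @ztop [ 468.2 -336.8   97. ] xy ext [[468.0, -310.0], [467.0, -367.0], [497.0, -331.0], [439.0, -329.0]]
dish [ 392. -181.   10.]
jar [395. -47.  40.]
bottle [ 717. -190.   60.]
box [778. -33.  25.]
blue [646. 292.  60.]
y1 [ 491. -441.   70.]
y2 [ 364. -293.   70.]
wrist [[0.36, 0.89, 0.27, 145.02], [0.93, -0.34, -0.1, 613.19], [-0.0, 0.29, -0.96, 384.6], [0.0, 0.0, 0.0, 1.0]] [[283.0, 0.0, 321.0], [0.0, 283.0, 202.0], [0.0, 0.0, 1.0]] [222.3666467  584.1025394  214.68547804]
```

View pics/crop1.png

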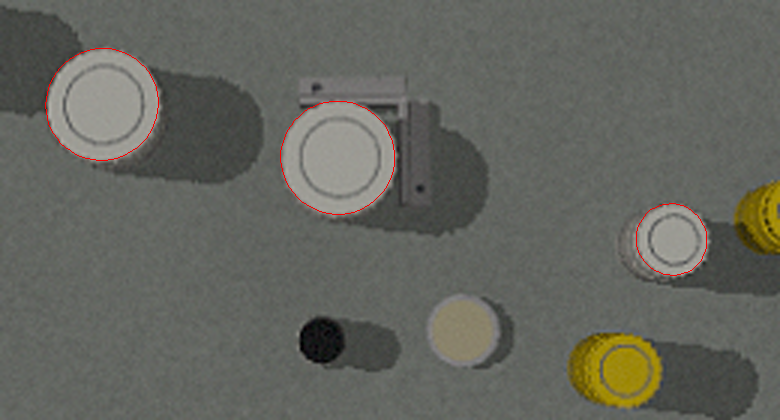

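The crop confirms it. All three fits sit on white lids: the free tub at crop (103,105) → world (583.7,129.1), the corner tub at (338,157) → (538.7,-66.4), and the pot at (672,239) → (468.2,-336.8). The stop's walls lie on the world +x and -y sides. I'll move over the free tub with the fingers shut.

Call:
{"fn": "carry_out", "kwargs": {
  "fingers": 1,
  "series": [
    [0.48, -0.61, -0.14, -0.92],
    [0.48, -0.61, -0.14, -0.92],
    [0.48, -0.61, -0.14, -0.92],
    [0.48, -0.61, -0.14, -0.92],
    [0.48, -0.61, -0.14, -0.92]
  ]
}}

```text
t: 1.4
eef_pos: [343.1, 430.4, 179.6]
tcp_rot: [3.141, -0.0, 2.292]
ft_force: [1.3, 0.0, -0.6]
opening: 0.635
grip_force: 0.0
```

Call:
{"fn": "carry_out", "kwargs": {
  "series": [
    [0.48, -0.61, -0.14, -0.92],
    [0.48, -0.61, -0.14, -0.92],
    [0.48, -0.61, -0.14, -0.92],
    [0.48, -0.61, -0.14, -0.92],
    [0.48, -0.61, -0.14, -0.92]
  ]
}}

```text
t: 1.9
eef_pos: [463.3, 277.8, 144.6]
tcp_rot: [3.141, -0.0, 1.81]
ft_force: [-0.1, 1.1, -0.4]
opening: 0.219
grip_force: 0.0
```

Call:
{"fn": "carry_out", "kwargs": {
  "series": [
    [0.48, -0.61, -0.14, -0.92],
    [0.48, -0.61, -0.14, -0.92],
    [0.48, -0.61, -0.14, -0.92],
    [0.48, -0.61, -0.14, -0.92],
    [0.48, -0.61, -0.14, -0.92]
  ]
}}

```text
t: 2.4
eef_pos: [583.3, 125.2, 109.5]
tcp_rot: [3.141, -0.0, 1.329]
ft_force: [0.0, 1.2, 0.3]
opening: 0.002
grip_force: 0.0
```

Call:
{"fn": "carry_out", "kwargs": {
  "series": [
    [0, 0, -0.1, 0],
    [0, 0, -0.1, 0],
    [0, 0, -0.1, 0],
    [0, 0, -0.1, 0],
    [0, 0, 0, 0]
  ]
}}

```text
t: 2.9
eef_pos: [581.7, 127.5, 89.2]
tcp_rot: [-3.141, 0.0, 1.334]
ft_force: [-0.5, -1.1, -0.4]
opening: 0.005
grip_force: 0.0
```

Call:
{"fn": "carry_out", "kwargs": {
  "series": [
    [0, 0, -0.1, 0],
    [0, 0, -0.06, 0],
    [0, 0, -0.05, 0],
    [0, 0, -0.05, 0],
    [0, 0, -0.05, 0]
  ]
}}

```text
t: 3.4
eef_pos: [582.4, 126.7, 74.7]
tcp_rot: [3.141, -0.0, 1.333]
ft_force: [-2.7, 0.1, 10.4]
opening: 0.004
grip_force: 5.0
```

Call:
{"fn": "carry_out", "kwargs": {
  "series": [
    [0, 0, -0.04, 0],
    [0, 0, -0.03, 0],
    [0, 0, -0.02, 0],
    [0, 0, 0, 0],
    [0, 0, 0, 0]
  ]
}}

```text
t: 3.9
eef_pos: [582.4, 126.7, 70.3]
tcp_rot: [3.141, -0.0, 1.333]
ft_force: [-3.3, 0.0, 8.3]
opening: 0.005
grip_force: 3.9
```

Call:
{"fn": "carry_out", "kwargs": {
  "series": [
    [0, 0, -0.02, 0],
    [0, 0, -0.02, 0],
    [0, 0, -0.01, 0],
    [0, 0, 0, 0],
    [0, 0, 0, 0]
  ]
}}

```text
t: 4.4
eef_pos: [582.5, 126.7, 70.0]
tcp_rot: [3.14, -0.001, 1.333]
ft_force: [-11.1, -0.4, 31.7]
opening: 0.007
grip_force: 16.1
```

Free tub's lid is home (z 70.0 at 32 N). Next is the corner tub.

Call:
{"fn": "carry_out", "kwargs": {
  "series": [
    [0, 0, 0.1, 0],
    [0, 0, 0.3, 0],
    [0, 0, 0.3, 0],
    [-0.035, -0.15, 0, 0],
    [-0.035, -0.15, 0, 0]
  ]
}}

```text
t: 4.9
eef_pos: [578.6, 111.1, 101.8]
tcp_rot: [3.141, 0.0, 1.333]
ft_force: [0.2, -0.2, -0.4]
opening: 0.005
grip_force: 0.0
```

Call:
{"fn": "carry_out", "kwargs": {
  "series": [
    [-0.2, -0.9, 0, 0],
    [-0.2, -0.9, 0, 0],
    [-0.2, -0.9, 0, 0],
    [-0.2, -0.86, 0, 0],
    [0, 0, 0, 0]
  ]
}}

```text
t: 5.4
eef_pos: [537.3, -71.0, 101.2]
tcp_rot: [-3.14, 0.0, 1.328]
ft_force: [-0.1, 0.2, -1.0]
opening: 0.008
grip_force: 0.0
```

Call:
{"fn": "carry_out", "kwargs": {
  "series": [
    [0, 0, -0.3, 0],
    [0, 0, -0.12, 0],
    [0, 0, -0.05, 0],
    [0, 0, -0.05, 0],
    [0, 0, -0.05, 0]
  ]
}}

```text
t: 5.9
eef_pos: [538.2, -66.5, 73.7]
tcp_rot: [-3.14, 0.001, 1.334]
ft_force: [-6.2, -6.1, 9.6]
opening: 0.006
grip_force: 5.0
```

Call:
{"fn": "carry_out", "kwargs": {
  "series": [
    [0, 0, -0.04, 0],
    [0, 0, -0.03, 0],
    [0, 0, -0.03, 0],
    [0, 0, 0, 0],
    [0, 0, 0, 0]
  ]
}}

```text
t: 6.4
eef_pos: [538.2, -66.6, 70.0]
tcp_rot: [-3.141, 0.001, 1.334]
ft_force: [-10.3, -5.8, 24.2]
opening: 0.001
grip_force: 12.4
```

Corner tub's lid is home too (z 70.0 at 24 N). Now the pot lid.

Call:
{"fn": "carry_out", "kwargs": {
  "series": [
    [0, 0, 0.15, 0],
    [0, 0, 0.5, 0],
    [0, 0, 0.5, 0],
    [-0.15, -0.6, 0, 0],
    [-0.25, -0.96, 0, 0]
  ]
}}

```text
t: 6.9
eef_pos: [519.4, -143.2, 126.8]
tcp_rot: [3.14, -0.0, 1.337]
ft_force: [1.0, -0.9, -0.7]
opening: 0.003
grip_force: 0.0
```

Call:
{"fn": "carry_out", "kwargs": {
  "series": [
    [-0.25, -0.96, 0, 0],
    [-0.25, -0.96, 0, 0],
    [-0.25, -0.96, 0, 0],
    [-0.25, -0.96, 0, 0],
    [0, 0, 0, 0]
  ]
}}

```text
t: 7.4
eef_pos: [467.7, -340.9, 125.7]
tcp_rot: [3.141, 0.001, 1.329]
ft_force: [-0.6, -0.1, -0.3]
opening: 0.003
grip_force: 0.0
```

Call:
{"fn": "carry_out", "kwargs": {
  "series": [
    [0, 0, -0.2, 0],
    [0, 0, -0.16, 0],
    [0, 0, 0, 0],
    [0, 0, 0, 0],
    [0, 0, 0, 0]
  ]
}}

```text
t: 7.9
eef_pos: [469.3, -335.7, 108.3]
tcp_rot: [3.141, 0.0, 1.334]
ft_force: [-0.5, -0.7, -0.0]
opening: 0.006
grip_force: 0.0
```

Call:
{"fn": "carry_out", "kwargs": {
  "series": [
    [-0.01, -0.02, -0.08, 0],
    [-0.01, 0, -0.06, 0],
    [0, 0, -0.05, 0],
    [0, 0, -0.05, 0],
    [0, 0, -0.05, 0]
  ]
}}

```text
t: 8.4
eef_pos: [467.9, -337.4, 94.1]
tcp_rot: [3.141, 0.0, 1.333]
ft_force: [-2.8, 2.0, 9.9]
opening: 0.005
grip_force: 5.0
```

Call:
{"fn": "carry_out", "kwargs": {
  "series": [
    [0, 0, -0.03, 0],
    [0, 0, -0.03, 0],
    [0, 0, -0.03, 0],
    [0, 0, 0, 0],
    [0, 0, 0, 0]
  ]
}}

```text
t: 8.9
eef_pos: [467.9, -337.5, 90.2]
tcp_rot: [3.141, 0.0, 1.333]
ft_force: [-3.1, 3.7, 13.5]
opening: 0.004
grip_force: 6.6
```

Call:
{"fn": "carry_out", "kwargs": {
  "series": [
    [0, 0, -0.03, 0],
    [0, 0, -0.02, 0],
    [0, 0, 0, 0],
    [0, 0, 0, 0],
    [0, 0, 0, 0]
  ]
}}

```text
t: 9.4
eef_pos: [468.2, -337.7, 90.0]
tcp_rot: [3.139, 0.002, 1.333]
ft_force: [-7.6, 6.6, 38.2]
opening: 0.001
grip_force: 19.1
```

Pot lid is home (z 90.0 at 38 N). I'll raise the arm and re-measure the tubs before pushing.

Call:
{"fn": "carry_out", "kwargs": {
  "fingers": -0.26,
  "series": [
    [0, 0, 0.2, 0],
    [0, 0, 0.6, 0],
    [0, 0, 0.6, 0],
    [0, 0, 0, 0],
    [0, 0, 0, 0]
  ]
}}

```text
t: 9.9
eef_pos: [467.9, -337.4, 156.8]
tcp_rot: [3.141, 0.0, 1.333]
ft_force: [0.1, -0.0, -0.5]
opening: 0.367
grip_force: 0.0
```

```bash
cat >> h.py <<'E'
def blob(im,cal,xyz,w=24):
    """centre of the white lid near xyz, at height z"""
    u,v=proj('top',[xyz],cal)[0].round().astype(int)
    hsv=cv2.cvtColor(im,cv2.COLOR_RGB2HSV)
    m=((hsv[...,2]>150)&(hsv[...,1]<60)).astype(np.uint8)
    k=np.zeros_like(m);k[v-w:v+w,u-w:u+w]=1
    m=cv2.morphologyEx(m*k,cv2.MORPH_CLOSE,np.ones((3,3)))
    n,lab,st,ce=cv2.connectedComponentsWithStats(m)
    i=1+np.argmax(st[1:,4])
    return onz('top',[ce[i]],xyz[2],cal)[0].round(1),st[i]
E
python3 - <<'E'
from h import *
im=shot('top','top1.png');cal=env.calibration('top')
for p in [(583.7,129.1,70),(538.7,-66.4,70)]: print(blob(im,cal,p))
print(env.state()['eef_pos'],env.state()['opening'],[ (round(d['position'][1]*640),round(d['position'][0]*400),round(d['conf'],2)) for d in env.look_for('top','tub_a')])
E
```

```text
(array([583.9, 128.9,  70. ]), array([ 231,  187,   38,   37, 1064], dtype=int32))
(array([538.8, -66.4,  70. ]), array([ 309,  204,   38,   38, 1089], dtype=int32))
[ 467.59136888 -337.17831172  156.04913486] 0.40662805054862194 [(252, 206, 0.74), (328, 221, 0.67), (189, 181, 0.55)]
```

Call:
{"fn": "carry_out", "kwargs": {
  "series": [
    [0.225, 0.915, 0, 0],
    [0.225, 0.915, 0, 0],
    [0.225, 0.915, 0, 0],
    [0.225, 0.915, 0, 0],
    [0.225, 0.915, 0, 0]
  ]
}}

```text
t: 10.5
eef_pos: [523.9, -106.7, 155.5]
tcp_rot: [-3.14, -0.0, 1.332]
ft_force: [1.4, -0.1, 0.7]
opening: 0.629
grip_force: 0.0
```

Call:
{"fn": "carry_out", "kwargs": {
  "series": [
    [0.225, 0.915, 0, 0],
    [0.225, 0.915, 0, 0],
    [0.225, 0.915, 0, 0],
    [0.225, 0.915, 0, 0],
    [0.225, 0.915, 0, 0]
  ]
}}

```text
t: 11.0
eef_pos: [580.1, 122.1, 155.4]
tcp_rot: [-3.14, 0.001, 1.333]
ft_force: [0.9, -0.2, -0.1]
opening: 0.628
grip_force: 0.0
```

Call:
{"fn": "carry_out", "kwargs": {
  "series": [
    [0.225, 0.915, 0, 0],
    [0.225, 0.915, 0, 0],
    [0, 0, 0, 0],
    [0, 0, 0, 0],
    [0, 0, 0, 0]
  ]
}}

```text
t: 11.5
eef_pos: [602.4, 210.7, 155.8]
tcp_rot: [-3.14, 0.001, 1.332]
ft_force: [0.6, 0.0, -0.2]
opening: 0.628
grip_force: 0.0
```

Run:
```python
from h import *
s=env.state();print(s['eef_pos'],s['tcp_rot'],s['opening'])
im=shot('top');cal=env.calibration('top')
shot('wrist','w1.png')
```

```text
[602.41177734 210.69858595 155.75941122] [-3.14016171e+00  9.65291455e-04  1.33214333e+00] 0.6283689612329124
```

View pics/w1.png

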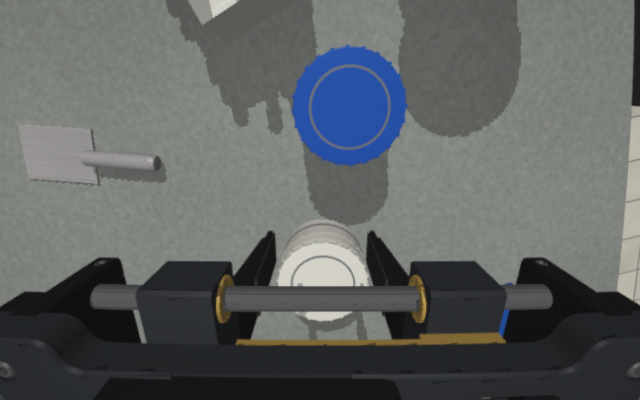

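The wrist view shows the white tub between the open fingertips at about (325,280). The blue look-alike is clear behind at (350,105), and the spatula is far off at (90,155). I'll descend into the gap and push.

Call:
{"fn": "carry_out", "kwargs": {
  "series": [
    [0, 0, -0.6, 0],
    [0, 0, -0.6, 0],
    [0, 0, -0.6, 0],
    [0, 0, -0.5, 0],
    [0, 0, -0.3, 0]
  ]
}}

```text
t: 12.1
eef_pos: [602.3, 210.3, 24.9]
tcp_rot: [-3.14, 0.001, 1.331]
ft_force: [0.2, -0.4, 0.5]
opening: 0.63
grip_force: 0.0
```

Call:
{"fn": "carry_out", "kwargs": {
  "series": [
    [0, 0, 0, 0],
    [-0.045, -0.195, 0, 0],
    [-0.045, -0.195, 0, 0],
    [-0.045, -0.195, 0, 0],
    [-0.045, -0.195, 0, 0]
  ]
}}

```text
t: 12.6
eef_pos: [594.1, 171.6, 27.6]
tcp_rot: [3.14, -0.001, 1.332]
ft_force: [1.1, 1.5, 1.3]
opening: 0.63
grip_force: 1.2
```

Call:
{"fn": "carry_out", "kwargs": {
  "series": [
    [-0.045, -0.195, 0, 0],
    [-0.045, -0.195, 0, 0],
    [-0.045, -0.195, 0, 0],
    [-0.045, -0.195, 0, 0],
    [-0.045, -0.195, 0, 0]
  ]
}}

```text
t: 13.1
eef_pos: [583.0, 123.5, 27.3]
tcp_rot: [3.14, -0.001, 1.333]
ft_force: [0.7, 5.7, 5.9]
opening: 0.632
grip_force: 3.2
```

Run:
```python
from h import *
im=shot('top','top2.png');cal=env.calibration('top')
for p in [(570,88,70),(538.7,-66.4,70)]: print(blob(im,cal,p))
s=env.state();print(s['eef_pos'],s['ft_force'])
```

```text
(array([600.4,  75. ,  70. ]), array([271, 196,   1,   6,   6], dtype=int32))
(array([502.3, -43.7,  70. ]), array([315, 235,   9,   6,  22], dtype=int32))
[582.60791795 122.19478393  27.13140349] [ 1.63827762 -0.10631212  2.890683  ]
```

Run:
```python
from h import *
im=shot('scene');cal=env.calibration('scene')
b=cv2.resize(im[130:270,260:460],None,fx=4,fy=4,interpolation=cv2.INTER_CUBIC)
t=np.linspace(0,2*np.pi,80);s=env.state()['eef_pos'];u=np.array([-.225,-.9745])
for c in [(538.8,-66.4),tuple(s[:2]+47.5*u)]:
    print(c)
    P=np.c_[c[0]+47*np.cos(t),c[1]+47*np.sin(t),np.full(80,70)]
    cv2.polylines(b,[((proj('scene',P,cal)-[260,130])*4).astype(np.int32).reshape(-1,1,2)],True,(255,0,0),1)
cv2.imwrite('pics/s1.png',b[:,:,::-1])
```

```text
(538.8, -66.4)
(np.float64(571.879961527374), np.float64(76.35464158343288))
```

View pics/s1.png

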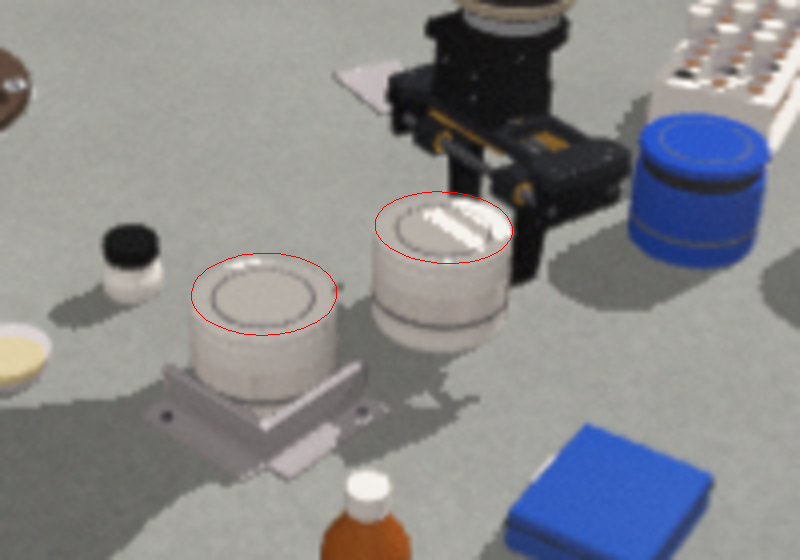

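The scene crop shows the predicted circles on both lids, at (264,294) and (444,228), and both lids are down. The centres are 146 mm apart, so I'll push about 50 mm more.

Call:
{"fn": "carry_out", "kwargs": {
  "series": [
    [-0.045, -0.195, 0, 0],
    [-0.045, -0.195, 0, 0],
    [-0.045, -0.195, 0, 0],
    [-0.045, -0.195, 0, 0],
    [-0.02, -0.08, 0, 0]
  ]
}}

```text
t: 13.7
eef_pos: [572.4, 79.8, 26.7]
tcp_rot: [-3.141, 0.0, 1.332]
ft_force: [0.5, 4.1, 2.4]
opening: 0.627
grip_force: 2.2
```

Call:
{"fn": "carry_out", "kwargs": {
  "series": [
    [-0.01, -0.04, 0, 0],
    [-0.01, -0.04, 0, 0],
    [-0.01, -0.04, 0, 0],
    [0, 0, 0, 0],
    [0, 0, 0, 0]
  ]
}}

```text
t: 14.2
eef_pos: [571.1, 74.8, 26.6]
tcp_rot: [-3.142, 0.0, 1.333]
ft_force: [0.6, 1.2, 2.3]
opening: 0.63
grip_force: 1.2
```

Call:
{"fn": "carry_out", "kwargs": {
  "series": [
    [-0.005, -0.02, 0, 0],
    [-0.005, -0.02, 0, 0],
    [-0.005, -0.02, 0, 0],
    [0, 0, 0, 0],
    [0, 0, 0, 0]
  ]
}}

```text
t: 14.7
eef_pos: [570.2, 71.8, 26.6]
tcp_rot: [-3.141, 0.0, 1.333]
ft_force: [0.3, 2.0, 1.7]
opening: 0.631
grip_force: 1.4
```

Call:
{"fn": "carry_out", "kwargs": {
  "series": [
    [0.04, 0.18, 0, 0],
    [0.07, 0.3, 0, 0],
    [0.07, 0.3, 0, 0],
    [0, 0, 0.3, 0],
    [0, 0, 0.8, 0]
  ]
}}

```text
t: 15.2
eef_pos: [577.9, 112.4, 79.5]
tcp_rot: [-3.136, 0.002, 1.334]
ft_force: [-0.7, -0.2, 0.2]
opening: 0.632
grip_force: 0.0
```

Call:
{"fn": "carry_out", "kwargs": {
  "fingers": -1,
  "series": [
    [0, 0, 0.8, 0],
    [0, 0, 0.7, 0],
    [-0.22, -0.9, 0, 1],
    [-0.22, -0.9, 0, 1],
    [-0.22, -0.9, 0, 1]
  ]
}}

```text
t: 15.7
eef_pos: [546.2, -24.1, 157.0]
tcp_rot: [3.141, 0.0, 1.653]
ft_force: [-0.0, -0.0, -0.1]
opening: 0.976
grip_force: 0.0
```

Call:
{"fn": "carry_out", "kwargs": {
  "series": [
    [-0.22, -0.9, 0, 1],
    [-0.22, -0.9, 0, 1],
    [-0.22, -0.9, 0, 1],
    [-0.22, -0.9, 0, 1],
    [-0.22, -0.9, 0, 1]
  ]
}}

```text
t: 16.2
eef_pos: [491.5, -250.0, 156.8]
tcp_rot: [3.141, 0.0, 2.176]
ft_force: [0.1, 0.2, 0.1]
opening: 0.998
grip_force: 0.0
```

Call:
{"fn": "carry_out", "kwargs": {
  "series": [
    [-0.22, -0.88, 0, 0.93],
    [-0.22, -0.88, 0, 0],
    [0, 0, 0, 0],
    [0, 0, 0, 0],
    [0, 0, 0, 0]
  ]
}}

```text
t: 16.7
eef_pos: [470.0, -335.8, 156.6]
tcp_rot: [3.141, -0.001, 2.269]
ft_force: [-0.5, 0.3, -0.8]
opening: 0.998
grip_force: 0.0
```

Run:
```python
from h import *
im=shot('top','top3.png');cal=env.calibration('top')
hsv=cv2.cvtColor(im,cv2.COLOR_RGB2HSV)
m=((hsv[...,2]>150)&(hsv[...,1]<60)).astype(np.uint8)
n,lab,st,ce=cv2.connectedComponentsWithStats(m)
for i in range(1,n):
    if st[i,4]>300 and 220<ce[i][0]<480 and 170<ce[i][1]<280: print(st[i],onz('top',[ce[i]],70,cal)[0].round(1))
s=env.state();print(s['eef_pos'],s['tcp_rot'],s['opening'])
b=cv2.resize(im[160:300,250:480],None,fx=3.4,fy=3.4,interpolation=cv2.INTER_CUBIC)
cv2.imwrite('pics/t3.png',b[:,:,::-1])
w=shot('wrist','w2.png')
```

```text
[272 197  37  37 982] [558.8  27.5  70. ]
[309 204  38  38 983] [538.7 -66.4  70. ]
[ 470.03410153 -335.6579129   156.64902233] [ 3.14146751e+00 -4.51054926e-04  2.26939302e+00] 0.9968968518431583
```

View pics/t3.png

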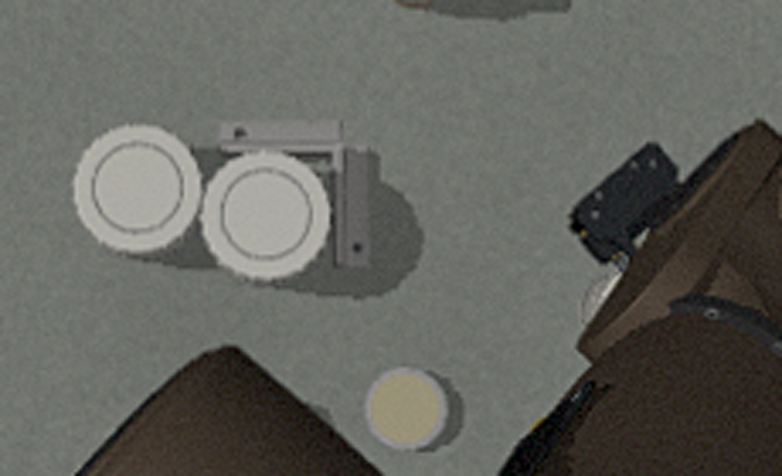

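The tubs touch: lids at (137,188) and (265,214) in the crop, centres 96.0 mm apart, and the corner tub has not moved. The join's midpoint is (548.8,-19.5). Next I'll grasp the pot body.

Call:
{"fn": "carry_out", "kwargs": {
  "series": [
    [-0.03, -0.02, -0.5, 0],
    [0, 0, -0.6, 0],
    [0, 0, -0.5, 0],
    [0, 0, -0.5, 0],
    [0, 0, -0.4, 0]
  ]
}}

```text
t: 17.3
eef_pos: [468.3, -336.8, 30.5]
tcp_rot: [3.142, -0.001, 2.269]
ft_force: [0.6, -0.3, -0.3]
opening: 1.0
grip_force: 0.0
```

Call:
{"fn": "carry_out", "kwargs": {
  "fingers": 1,
  "series": [
    [0, 0, 0, 0],
    [0, 0, 0, 0],
    [0, 0, 0, 0],
    [0, 0, 0, 0],
    [0, 0, 0, 0]
  ]
}}

```text
t: 17.8
eef_pos: [468.2, -338.3, 32.5]
tcp_rot: [3.141, 0.001, 2.268]
ft_force: [-0.2, 0.1, 0.1]
opening: 0.638
grip_force: 0.0
```

Call:
{"fn": "carry_out", "kwargs": {
  "series": [
    [0, 0, 0, 0],
    [0, 0, 0, 0],
    [0, 0, 0, 0],
    [0, 0, 0, 0],
    [0, 0, 0, 0]
  ]
}}

```text
t: 18.3
eef_pos: [468.2, -338.3, 32.4]
tcp_rot: [3.141, 0.001, 2.268]
ft_force: [-0.4, 1.2, 7.1]
opening: 0.617
grip_force: 30.0
```

Call:
{"fn": "carry_out", "kwargs": {
  "series": [
    [0, 0, 0.2, 0],
    [0, 0, 0.5, 0],
    [0, 0, 0.7, 0],
    [0, 0, 0.6, 0],
    [0, 0, 0.3, 0]
  ]
}}

```text
t: 18.8
eef_pos: [468.2, -338.5, 149.7]
tcp_rot: [3.141, 0.003, 2.268]
ft_force: [0.1, 0.2, -3.3]
opening: 0.616
grip_force: 30.0
```

Call:
{"fn": "carry_out", "kwargs": {
  "series": [
    [0.05, 0.2, 0, 0],
    [0.125, 0.5, 0, 0],
    [0.175, 0.7, 0, 0],
    [0.2, 0.8, 0, 0],
    [0.2, 0.8, 0, 0]
  ]
}}

```text
t: 19.3
eef_pos: [504.8, -186.0, 145.6]
tcp_rot: [-3.141, -0.002, 2.267]
ft_force: [0.1, -0.1, -3.2]
opening: 0.618
grip_force: 30.0
```

Call:
{"fn": "carry_out", "kwargs": {
  "series": [
    [0.2, 0.8, 0, 0],
    [0.2, 0.8, 0, 0],
    [0.2, 0.8, 0, 0],
    [0.16, 0.6, 0, 0],
    [0.1, 0.36, 0, 0]
  ]
}}

```text
t: 19.8
eef_pos: [547.7, -17.2, 145.6]
tcp_rot: [-3.14, -0.002, 2.27]
ft_force: [-0.1, -1.3, -2.6]
opening: 0.616
grip_force: 30.0
```

Call:
{"fn": "carry_out", "kwargs": {
  "series": [
    [0, 0, 0, 0],
    [0, 0, 0, 0],
    [0, 0, 0, 0],
    [0, 0, 0, 0],
    [0, 0, 0, 0]
  ]
}}

```text
t: 20.3
eef_pos: [548.2, -20.8, 146.6]
tcp_rot: [-3.142, -0.0, 2.267]
ft_force: [0.0, 0.6, -1.9]
opening: 0.621
grip_force: 30.0
```

Run:
```python
from h import *
im=shot('scene');cal=env.calibration('scene');s=env.state();print(s['eef_pos'],s['tcp_rot'],s['opening'],s['ft_force'])
b=cv2.resize(im[90:270,240:460],None,fx=3.3,fy=3.3,interpolation=cv2.INTER_CUBIC)
t=np.linspace(0,2*np.pi,80);e=s['eef_pos']
for c,z,r in [((538.8,-66.4),70,47),((558.8,27.5),70,47),(e[:2],e[2]-32.4,30),(e[:2],e[2]-32.4+90,29)]:
    P=np.c_[c[0]+r*np.cos(t),c[1]+r*np.sin(t),np.full(80,z)]
    cv2.polylines(b,[((proj('scene',P,cal)-[240,90])*3.3).astype(np.int32).reshape(-1,1,2)],True,(255,0,0),1)
cv2.imwrite('pics/s2.png',b[:,:,::-1])
```

```text
[548.26959095 -20.72101163 146.65380379] [ 3.14152164e+00 -5.77862695e-06  2.26680271e+00] 0.6161740677420016 [ 0.65531375 -0.64796275 -2.79700185]
```

View pics/s2.png

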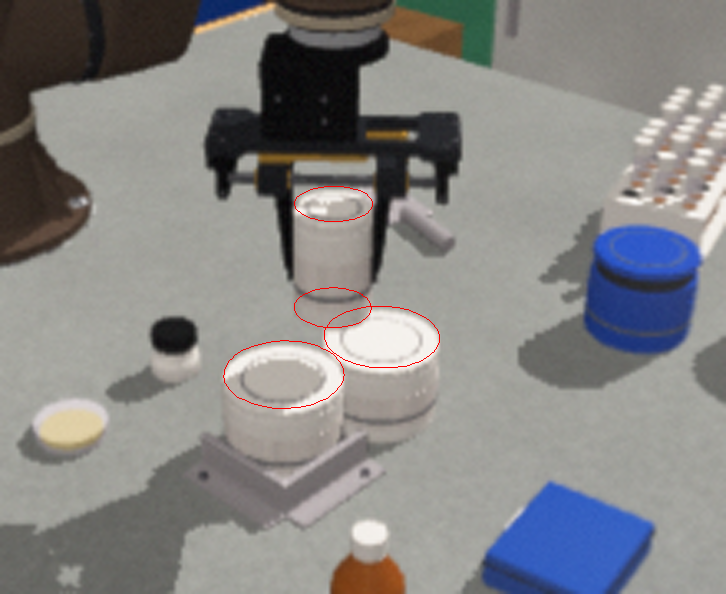

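The held pot, at (333,250), is upright and over the join between the two lids at (283,374) and (382,338). Its predicted outline matches. Lowering it.

Call:
{"fn": "carry_out", "kwargs": {
  "series": [
    [0.01, 0.025, -0.2, 0],
    [0, 0, -0.25, 0],
    [0, 0, -0.2, 0],
    [0, 0, -0.1, 0],
    [0, 0, -0.05, 0]
  ]
}}

```text
t: 20.85
eef_pos: [548.6, -18.8, 105.7]
tcp_rot: [-3.141, -0.001, 2.268]
ft_force: [0.7, -0.1, -3.0]
opening: 0.614
grip_force: 30.0
```

Call:
{"fn": "carry_out", "kwargs": {
  "series": [
    [0, 0, -0.03, 0],
    [0, 0, -0.02, 0],
    [0, 0, -0.02, 0],
    [0, 0, 0, 0],
    [0, 0, 0, 0]
  ]
}}

```text
t: 21.35
eef_pos: [548.9, -18.9, 103.3]
tcp_rot: [3.141, 0.0, 2.268]
ft_force: [-0.0, -0.3, -2.1]
opening: 0.621
grip_force: 30.0
```

Call:
{"fn": "carry_out", "kwargs": {
  "series": [
    [0, 0, -0.02, 0],
    [0, 0, -0.01, 0],
    [0, 0, -0.01, 0],
    [0, 0, 0, 0],
    [0, 0, 0, 0]
  ]
}}

```text
t: 21.85
eef_pos: [549.1, -18.9, 102.3]
tcp_rot: [3.141, 0.001, 2.268]
ft_force: [-3.8, 0.4, 10.2]
opening: 0.615
grip_force: 30.0
```

Call:
{"fn": "carry_out", "kwargs": {
  "fingers": -1,
  "series": [
    [0, 0, 0, 0],
    [0, 0, 0, 0],
    [0, 0, 0, 0],
    [0, 0, 0, 0],
    [0, 0, 0, 0]
  ]
}}

```text
t: 22.35
eef_pos: [548.9, -18.9, 101.1]
tcp_rot: [-3.142, -0.0, 2.268]
ft_force: [0.3, -0.4, -0.5]
opening: 0.971
grip_force: 0.0
```

Call:
{"fn": "carry_out", "kwargs": {
  "series": [
    [0, 0, 0, 0],
    [0, 0, 0, 0],
    [0, 0, 0.2, 0],
    [0, 0, 0.4, 0],
    [0, 0, 0.6, 0]
  ]
}}

```text
t: 22.85
eef_pos: [548.3, -18.8, 161.5]
tcp_rot: [-3.14, -0.002, 2.268]
ft_force: [-0.4, 0.2, -0.0]
opening: 0.997
grip_force: 0.0
```

Call:
{"fn": "carry_out", "kwargs": {
  "series": [
    [0, 0, 0.8, 0],
    [0, 0, 0.8, 0],
    [0, 0, 0.6, 0],
    [0, 0, 0, 0],
    [0, 0, 0, 0]
  ]
}}

```text
t: 23.35
eef_pos: [548.7, -18.8, 271.9]
tcp_rot: [3.141, 0.001, 2.268]
ft_force: [0.5, 0.2, -0.3]
opening: 0.998
grip_force: 0.0
```

Call:
{"fn": "carry_out", "kwargs": {
  "series": [
    [-0.1, -0.8, 0, 0],
    [-0.1, -0.8, 0, 0],
    [-0.1, -0.8, 0, 0],
    [-0.1, -0.8, 0, 0],
    [-0.1, -0.8, 0, 0]
  ]
}}

```text
t: 23.85
eef_pos: [523.0, -220.2, 269.8]
tcp_rot: [-3.141, -0.002, 2.268]
ft_force: [1.1, 0.5, 0.4]
opening: 0.998
grip_force: 0.0
```

Run:
```python
from h import *
im=shot('scene');cal=env.calibration('scene');s=env.state();print(s['t'],s['eef_pos'],s['opening'],s['ft_force'])
b=cv2.resize(im[120:270,260:420],None,fx=3,fy=3,interpolation=cv2.INTER_CUBIC)
t=np.linspace(0,2*np.pi,80)
for c,z,r in [((538.8,-66.4),70,47),((558.8,27.5),70,47),((548.9,-19),70,30),((548.9,-19),160,29)]:
    P=np.c_[c[0]+r*np.cos(t),c[1]+r*np.sin(t),np.full(80,z)]
    cv2.polylines(b,[((proj('scene',P,cal)-[260,120])*3).astype(np.int32).reshape(-1,1,2)],True,(255,0,0),1)
T=shot('top');print(blob(T,env.calibration('top'),(549,-19,160),14))
g=cv2.resize(T[160:260,240:345],None,fx=3,fy=3,interpolation=cv2.INTER_CUBIC)
o=np.zeros((450,480+g.shape[1],3),np.uint8);o[:,:480]=b;o[:g.shape[0],480:]=g
cv2.imwrite('pics/s3.png',o[:,:,::-1])
```

```text
23.9 [ 522.56154392 -225.06802357  269.63956338] 0.9999428535585274 [-1.41252742 -3.14807874 -1.11215014]
(array([550.4, -13.5, 160. ]), array([294, 200,  28,  28, 604], dtype=int32))
```

View pics/s3.png

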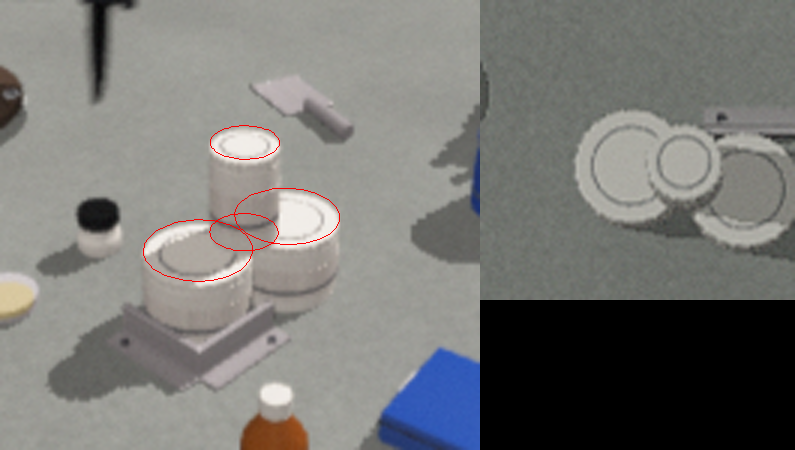

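The pot stands upright over the join at (245,185), and both tub lids and the pot top match the predicted outlines. The bystanders in view look unchanged. I'll let the arm settle and hand in.

Call:
{"fn": "carry_out", "kwargs": {
  "series": [
    [0, 0, 0, 0],
    [0, 0, 0, 0],
    [0, 0, 0, 0],
    [0, 0, 0, 0],
    [0, 0, 0, 0]
  ]
}}

```text
t: 24.45
eef_pos: [524.0, -218.2, 271.2]
tcp_rot: [3.141, 0.0, 2.269]
ft_force: [-0.0, 0.1, 0.1]
opening: 1.002
grip_force: 0.0
```

```bash
python3 -c "
from cell import env
print(env.job_done())"
```

```text
the job is handed in; nothing more can be done
None
```

I handed the job in at about 24.5 s (no verdict came back): all three lids are pressed home, the free tub touches the corner tub (centres measured 96 mm apart), and the pot stands upright over the join on both lids.

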